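Put the chessmen away in their box

ROBOT

A 6-joint arm with a two-finger parallel gripper is mounted at the origin on the work surface. World frame = base frame: x ahead of the robot, y to its left, z up, the work surface at z = 0. Lengths are in m, angles in rad, forces in N, time in s.
With the tool pointing down it reaches from about 0.25 to 0.775 m from the base axis. Payload 4 kg.
Tool frame: the origin (TCP) lies midway between the tips of the shut fingers; the grasp point (between the pads) lies 19 mm behind it (robot.hold_point_z is the distance from the TCP to the grasp point, in m); z points along the fingers, y is the line along which they close (so a half turn about z gives the same grasp; the last joint's range is limited). The gripper opens to 94 mm and grips with 3 to 60 N. Pads are 16 mm wide; open, the fingers measure 119 mm over their backs; the gripper's body (75 mm by 177 mm) begins 78 mm behind the grasp point.
Start: joints at [-1.339, 0.087, 1.371, -0, 1.684, -0.103], TCP at [0.181, -0.519, 0.185] pointing down, gripper open.
Joint ranges: [-3.1, 3.1], [-0.76, 2.03], [0.27, 2.55], [-1.08, 4.22], [0.17, 2.65], [-2.57, 2.57]. Speed limits (rad/s): [2.79, 2.79, 3.14, 3.14, 3.14, 3.14].

INTERFACE

Orientations are given as [roll, pitch, yaw] about the fixed x, y, z axes, in that order (R = Rz(yaw) Ry(pitch) Rx(roll)).
In Python, from bench import readout, imaging, robot gives the robot as it stands.
- The arm moves only by the tool carry_out, never from a script. Its argument "motion" is text: rows parted by semicolons, each of 7 numbers parted by spaces: the shift along the tool's x, y, z each as a share of 200 mm, from -1 to 1, then the turn, a rotation vector about the tool's x, y, z each as a share of 120 degrees, from -1 to 1, then the opening, from 0 (shut) to 1 (fully open). A call has 1 to 12 rows; each row shifts and turns the commanded pose from where the row before left it, along the tool's axes as they then stand; what a row does not reach is not made up. A row lasts 1/8 s, in which the tool goes at most 62.5 mm and 10.7 degrees, less where a joint would pass 70% of its speed; a pose out of reach is approached as far as the arm can. A call with a number of a shift or a turn outside -1 to 1 is refused whole. A call with a gripper value outside its range is refused whole. The fingers move at their own pace and stop on an object; the grip force is fixed at half the most. Time passes only in rows, so rows that do not move let the fingers close. It gives the time, the measured TCP pose, the force, the opening and the grip force at its end, in the units of the state.
- readout.get_obs(): the state, without advancing time (a new reading comes with each control period).
- imaging.snapshot(name): name is "side" or "top"; returns a dict with "pixels" (480x640x3 uint8, red, green, blue), "fx", "fy", "cx", "cy" (pixels), "dist_coeffs" ([k1, k2, p1, p2, k3] as OpenCV has them; the pictures are not rectified), "R" (3x3) and "t" (3): a world point X has camera coordinates R X + t. Camera axes: x right, y down, z forward; pixel columns grow to the right and rows downward; lengths in m; the calibration is good to about 2 mm. A picture is of the moment at which its call begins. There is no depth.
- robot.close_job(): hands the job in; it is judged then, once.
The state is a dict: "time": time; "joint_positions": joint angles; "qvel": joint speeds; "joint_torque": joint torques, N m; "tool_pos": TCP position; "ee_rot": TCP orientation; "wrist_force": force on the tool from outside, world axes, zero at the start; "wrist_torque": the same for the moment, N m; "width": finger opening in m; "finger_force": force on a finger pad.
Only numpy, scipy, OpenCV 4.12 (cv2) and the standard library are available. Lean on these libraries where they do the work, as an engineer would, in place of code of your own. Each camera call takes 0.05 s, during which the arm holds its last target. There are 200 camera calls.

TASK

Four white chessmen are scattered over the ledge: stand each one upright in the recess of the open chess box that is cut for it: the king in the wide round one, the pawn in the small round one, the square-based rook in the square one and the knight in the oblong one. The little travel king and the white drawer knob do not belong to this set: leave them standing where they are.

Things in the scene. Friction and masses are not known exactly. Their poses are not given: they have to be found in the camera images.
- king: White plastic chess king, round, 98 mm tall; origin at the centre of its underside, z up. Base 40 mm across and 7 mm high, slim body about 22 mm across from 22 to 58 mm up, round head 28 mm across with upright sides from 66 to 82 mm up (good to grip), a small cross on top (16 mm wide, 6 mm thick).
- rook: White plastic chess rook, a square tower with four corner battlements, 62 mm tall; origin at the centre of its underside, z up, sides along its x and y. Base 34 x 34 mm, 8 mm high; shaft 26 x 26 mm; top block 32 x 32 mm from 42 to 54 mm up (good to grip).
- knight: White plastic chess knight, a flat horse's head on an oblong base, about 65 mm tall; origin at the centre of its underside, z up. Base 44 mm along its x, 24 mm along its y, 8 mm high; above it the neck and head are 16 mm thick along y with flat sides, from 8 to 58 mm up (grip across y about 42 mm up); the neck spans x from -10 to 16 mm.
- pawn: White plastic chess pawn, round, standing upright, 50 mm tall; origin at the centre of its underside, z up. Base 28 mm across, 6 mm high; head 23 mm across with upright sides from 34 to 43 mm up (good to grip).
- travel_king: Look-alike, not to be moved: a little white travel-set king of the same form, 59 mm tall, base 24 mm across, with a cross on top; origin at the centre of its underside.
- drawer_knob: Look-alike, not to be moved: a white mushroom-shaped drawer knob standing on its foot, 33 mm tall, cap 34 mm across; origin at the centre of its underside.
- well_wide_round: The wide round recess, 65 mm across, in a cork insert 79 x 79 x 20 mm. Origin: centre of the insert's underside, 6 mm above the ledge; recess floor 6 mm, mouth 20 mm above the origin. The four inserts sit two by two, 80 mm apart between centres, in any order, in a fixed dark wooden chess box 172 x 172 mm, rim 28 mm above the ledge. All share the box's yaw.
- well_small_round: The small round recess, 47 mm across, in a cork insert 79 x 79 x 20 mm. Origin: centre of the insert's underside, 6 mm above the ledge; recess floor 6 mm, mouth 20 mm above the origin. The box's empty lid, folded back flat beyond it, is only 18 mm high.
- well_square: The square recess, 53 x 53 mm along its x and y, in a cork insert 79 x 79 x 20 mm. Origin: centre of the insert's underside, 6 mm above the ledge; recess floor 6 mm, mouth 20 mm above the origin. 
- well_oblong: The oblong recess, 67 mm along its x, 45 mm along its y, in a cork insert 79 x 79 x 20 mm. Origin: centre of the insert's underside, 6 mm above the ledge; recess floor 6 mm, mouth 20 mm above the origin. The knight's base goes in lengthwise.
Not all that is in view belongs to the job. Leave any green, pink or yellow look-alike of the knight alone.

How it is judged:
At the end, for the whole second after the job is handed in: Each chessman upright (0.15 rad) on the floor of its own recess (underside 1 to 11 mm above the insert's underside, within 18 mm of the centre), released, at rest (0.03 m/s, 0.4 rad/s); travel king and drawer knob still standing (0.2 rad), within 30 mm of where they began (horizontal distance between king and well_wide_round below 0.018 m and z of king in the frame of well_wide_round between 0.001 and 0.011 m and angle between each of king, pawn, rook, knight's own z axis and vertical below 0.15 rad and linear speed of each of king, pawn, rook, knight below 0.03 m/s and angular speed of each of king, pawn, rook, knight below 0.4 rad/s and horizontal distance between pawn and well_small_round below 0.018 m and z of pawn in the frame of well_small_round between 0.001 and 0.011 m and horizontal distance between rook and well_square below 0.018 m and z of rook in the frame of well_square between 0.001 and 0.011 m and horizontal distance between knight and well_oblong below 0.018 m and z of knight in the frame of well_oblong between 0.001 and 0.011 m and distance of each of travel_king, drawer_knob from where it was at the start of the episode below 0.03 m and angle between each of travel_king, drawer_knob's own z axis and vertical below 0.2 rad); the robot touches nothing.
It fails at once if the travel king or the drawer knob was moved more than 30 mm (distance of any of travel_king, drawer_knob from where it was at the start of the episode above 0.03 m).
It also fails if it takes over 120 s, if anything falls off the work surface, if the arm or the gripper's body presses on something with over 40 N, if the wrist force passes 120 N, or if a joint passes its speed limit or range.

## Working session

There is one attempt and no reset: what is moved stays moved. The work goes in short steps, Python scripts to look and compute and a tool call to move; the robot and the scene stay as the last step left them, time stands still between calls to the robot, and variables do not carry over. Pictures are saved under pics/ and viewed, at most 14 in all, crops included, and the job is handed in when it is done.

Besides the shell and the picture viewer there is one more tool, called after "Call:" by a JSON object that holds its "api" and its "payload". carry_out: Moves the arm, as the interface text tells. Its arguments: {"type":"object","properties":{"motion":{"type":"string"}},"required":["motion"]}

```bash
mkdir -p pics
cat > h.py <<'E'
import numpy as np,cv2,pickle
def snap(n,f):
    from bench import imaging
    s=imaging.snapshot(n); cv2.imwrite(f,s["pixels"][:,:,::-1]); pickle.dump(s,open(n+'.pkl','wb')); return s
def cam(n): return pickle.load(open(n+'.pkl','rb'))
def K(s): return np.array([[s["fx"],0,s["cx"]],[0,s["fy"],s["cy"]],[0,0,1.]])
def w(s,uv,z):
    p=cv2.undistortPoints(np.array([[uv]],float),K(s),np.array(s["dist_coeffs"],float))[0,0]
    R=np.array(s["R"]);t=np.array(s["t"]); d=R.T@[p[0],p[1],1]; c=-R.T@t
    return c+d*(z-c[2])/d[2]
def px(s,X):
    return cv2.projectPoints(np.array([X],float),cv2.Rodrigues(np.array(s["R"]))[0],np.array(s["t"],float),K(s),np.array(s["dist_coeffs"],float))[0][0,0]
E
python3 - <<'E'
from h import *
from bench import readout
for n in("top","side"):
    s=snap(n,f'pics/{n}0.png'); print(n,-np.array(s["R"]).T@s["t"],np.array(s["R"])[2],s["fx"])
print(readout.get_obs())
E
```

```text
top [0.35351055 0.01119191 1.13686812] [ 0.17896604 -0.00309921 -0.98385037] 516.7867048867361
side [0.27754889 0.64896946 0.56348911] [ 0.32528344 -0.74661315 -0.58030982] 444.4696188446491
{'time': 0.1, 'joint_positions': array([-1.33913294e+00,  8.78784288e-02,  1.37208671e+00, -8.56241027e-06,
        1.68362416e+00, -1.03089316e-01]), 'qvel': array([-0.00289091, -0.00043042, -0.00284334,  0.00028886, -0.00133844,
       -0.00055843]), 'joint_torque': array([ 1.46011138e-03, -3.41253018e+01, -3.03301299e+01,  7.20018544e-02,
        3.04231653e-02, -1.01259366e-04]), 'tool_pos': array([ 0.18056813, -0.51894263,  0.18413107]), 'ee_rot': array([-3.13960574e+00, -1.97003000e-04,  3.34751548e-01]), 'wrist_force': array([-0.7474444 ,  0.32349967, -0.35044298]), 'wrist_torque': array([-0.03496564,  0.01510919, -0.00279751]), 'finger_force': 0.0, 'width': 0.09388032483262543}
```

View pics/top0.png

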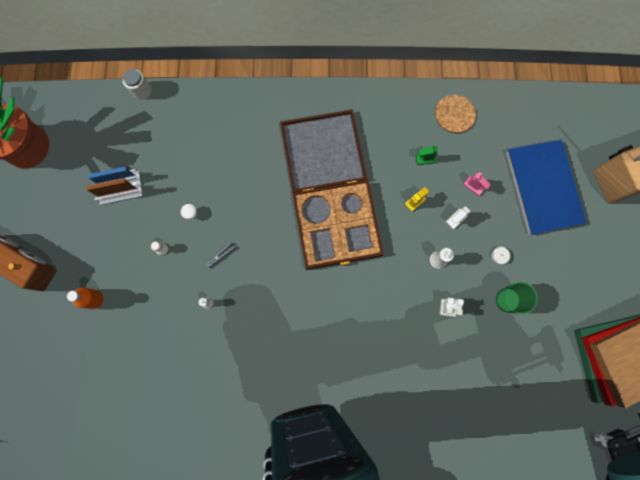

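View pics/side0.png

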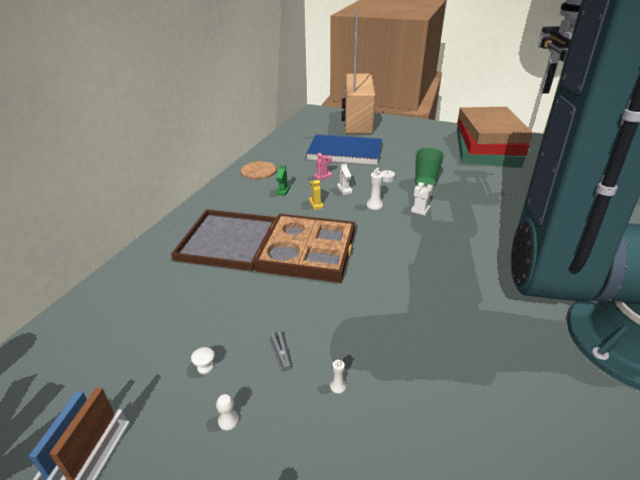

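The top view shows the open box near (340,220), with the wide round recess upper left, small round upper right, oblong lower left and square lower right. The pawn is at (160,247), the travel king (205,302), the knob (188,211), the king (440,258), the rook (452,308) and the white knight (458,217). Next I'll enlarge these areas.

Run:
```python
from h import *
t=cam('top')["pixels"][:,:,::-1]; s=cam('side')["pixels"][:,:,::-1]
def crop(im,x,y,w_,h_,k): return cv2.resize(im[y:y+h_,x:x+w_],None,fx=k,fy=k,interpolation=cv2.INTER_CUBIC)
a=crop(t,400,190,130,140,4); b=crop(t,285,175,110,100,2.8) 
cv2.imwrite('pics/c1.png',a)
cv2.imwrite('pics/c2.png',crop(t,290,175,100,100,6))
cv2.imwrite('pics/c3.png',crop(s,325,150,125,75,6))
```

```text
(no output)
```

View pics/c1.png

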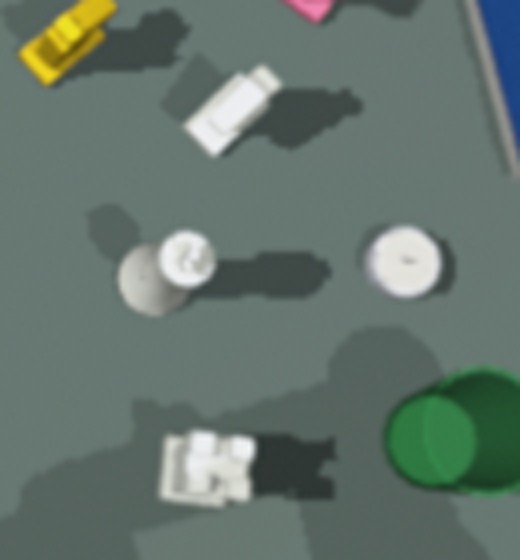

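View pics/c2.png

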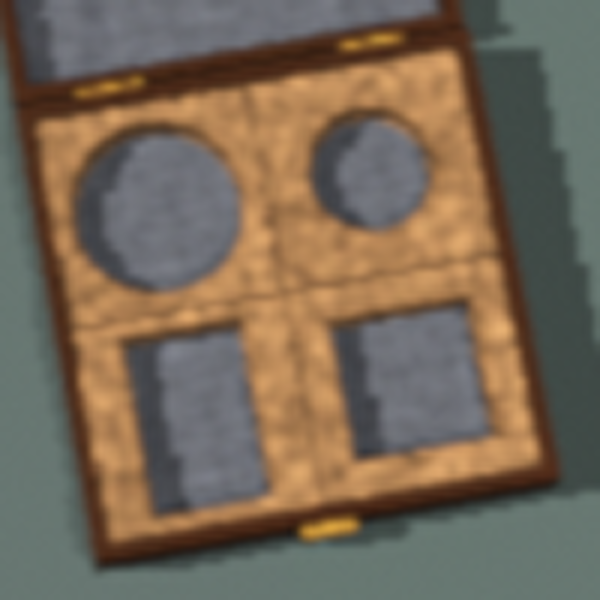

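View pics/c3.png

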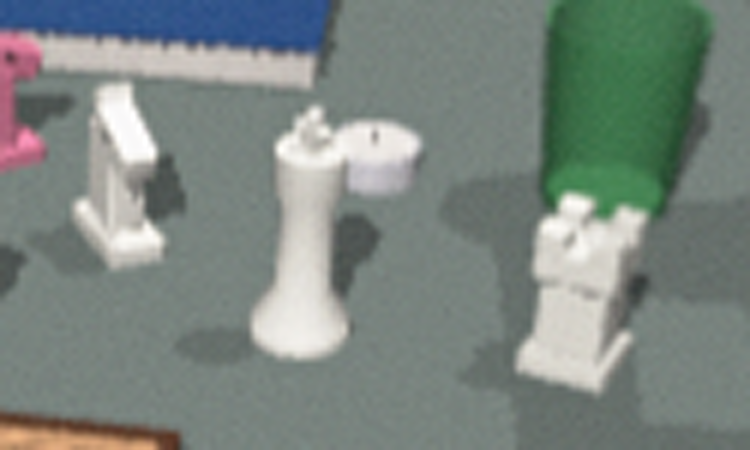

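Crops: king head centre at crop px (187,258) and rook at about (205,468). The knight's base corners are (184,125) and (216,157), with its long axis running up-right. The mouth centres are readable in c2. Next I'll convert these to world positions.

Run:
```python
from h import *
t=cam('top'); s=cam('side'); np.set_printoptions(precision=4,suppress=True)
def C(P,x0,y0,k): return [x0+(P[0]+.5)/k-.5, y0+(P[1]+.5)/k-.5]
c1=lambda *P:C(P,400,190,4); c2=lambda *P:C(P,290,175,6); c3=lambda *P:C(P,325,150,6)
print('king head',w(t,c1(187,258),.083),'side base',w(s,c3(300,328),.006), 'side head',w(s,c3(310,152),.082))
L=[w(t,c1(*p),.008) for p in((167,437),(161,498))]; R=[w(t,c1(*p),.060) for p in((254,437),(249,500))]
print('rook L',*L,'R',*R)
print('rook side base', *[w(s,c3(*p),.008) for p in((517,365),(600,385),(633,338))])
print('knight top base',*[w(t,c1(*p),.008) for p in((184,125),(216,157))])
print('knight top head',*[w(t,c1(*p),.058) for p in((265,66),(282,84))])
print('knight side base',*[w(s,c3(*p),.008) for p in((73,208),(113,262),(163,240))])
for n,p in dict(wide=[(158,208)],small=[(370,170)],obl=[(122,342),(240,325),(270,495),(152,515)],sq=[(330,325),(468,305),(490,435),(357,458)],box=[(98,567),(560,480),(470,30),(18,100)]).items():
    q=np.array([w(t,c2(*x),.028 if n=='box' else .026) for x in p]); print(n,q.mean(0))
    if len(q)==4: print('  edges',np.linalg.norm(np.roll(q,-1,0)-q,axis=1),'ang',np.degrees(np.arctan2(*(np.roll(q,-1,0)-q)[:,1::-1].T)))
print('pawn top',w(t,(159,246),.048),'side base',w(s,(228,422),.003),'tk',w(t,(205,302),.05),w(s,(339,386),.003))
a=np.hstack([cv2.resize(t["pixels"][195:320,135:235],None,fx=4,fy=4,interpolation=2),cv2.resize(s["pixels"][335:460,185:285],None,fx=4,fy=4,interpolation=2)])
cv2.imwrite('pics/c4.png',a[:,:,::-1])
```

```text
king head [ 0.5086 -0.2439  0.083 ] side base [ 0.5099 -0.2418  0.006 ] side head [ 0.5122 -0.2459  0.082 ]
rook L [ 0.4207 -0.2473  0.008 ] [ 0.3876 -0.2429  0.008 ] R [ 0.4174 -0.2814  0.06  ] [ 0.3847 -0.2775  0.06  ]
rook side base [ 0.4232 -0.2428  0.008 ] [ 0.3907 -0.2402  0.008 ] [ 0.3858 -0.279   0.008 ]
knight top base [ 0.5951 -0.2633  0.008 ] [ 0.5768 -0.2807  0.008 ]
knight top head [ 0.6172 -0.2969  0.058 ] [ 0.6073 -0.3057  0.058 ]
knight side base [ 0.6277 -0.2976  0.008 ] [ 0.596  -0.2606  0.008 ] [ 0.5828 -0.2855  0.008 ]
wide [0.6165 0.0278 0.026 ]
small [ 0.6311 -0.0503  0.026 ]
obl [0.538  0.0136 0.026 ]
  edges [0.0435 0.0636 0.0433 0.0646] ang [ -81.5016 -170.1522   99.8404   10.0619]
sq [ 0.5523 -0.0648  0.026 ]
  edges [0.0511 0.0487 0.0491 0.05  ] ang [ -81.4521 -171.2823  100.0192   11.0096]
box [ 0.5851 -0.0194  0.028 ]
  edges [0.1699 0.1715 0.1698 0.1761] ang [ -79.1544   10.1845   99.2968 -169.8384]
pawn top [0.5297 0.3651 0.048 ] side base [0.5322 0.3756 0.003 ] tk [0.4105 0.2596 0.05  ] [0.4117 0.2646 0.003 ]
```

View pics/c4.png

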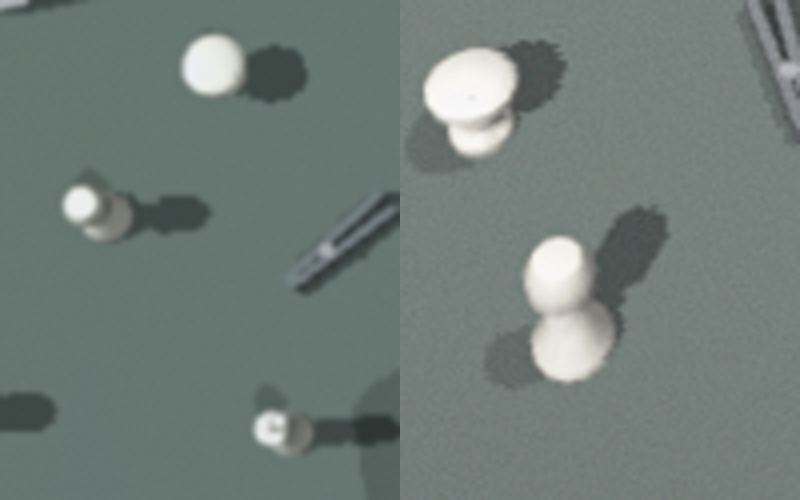

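The pawn is the ball-headed piece (top crop (82,204), world ≈ (0.5315, 0.374)), and the travel king is the one with a cross. The two cameras agree to a few mm. I'll write a planning helper and start with the rook.

```bash
cat > p.py <<'E'
import sys,numpy as np
from scipy.spatial.transform import Rotation as Ro
from bench import readout
a=[float(x) for x in sys.argv[1:]]   # x y z yaw_deg
o=readout.get_obs(); R0=Ro.from_euler('xyz',o["ee_rot"]); R1=Ro.from_euler('xyz',[np.pi,0,np.radians(a[3])])
tv=(R0.inv()*R1).as_rotvec(degrees=True)/120
d=R1.inv().apply(np.array(a[:3])-o["tool_pos"])/.2
print('turn first',tv.round(4),'rows>=',np.linalg.norm(tv)*120/10.7,'| then shift',d.round(4),'rows>=',np.linalg.norm(d)*.2/.0625)
print(o["time"],o["tool_pos"].round(4),np.degrees(o["ee_rot"]).round(2),o["width"],o["joint_positions"].round(2),o["wrist_force"].round(1))
E
python3 p.py .403 -.262 .184 -7.5; python3 -c "
from h import *
print(w(cam('top'),(155.1,245.6),.048))"
```

```text
turn first [-1.000e-03  1.000e-04  2.223e-01] rows>= 2.4934675619452125 | then shift [ 9.3500e-01 -1.4189e+00  7.0000e-04] rows>= 5.437539860406371
0.1 [ 0.1806 -0.5189  0.1841] [-1.7989e+02 -1.0000e-02  1.9180e+01] 0.09388032483262543 [-1.34  0.09  1.37 -0.    1.68 -0.1 ] [-0.7  0.3 -0.4]
[0.53058392 0.37370032 0.048     ]
```

Call:
{"api": "carry_out", "payload": {"motion": "0 0 0 0 0 0.074 1; 0 0 0 0 0 0.074 1; 0 0 0 0 0 0.074 1; 0.13 -0.2 0 0 0 0 1; 0.13 -0.2 0 0 0 0 1; 0.13 -0.2 0 0 0 0 1; 0.13 -0.2 0 0 0 0 1; 0.13 -0.2 0 0 0 0 1; 0.13 -0.2 0 0 0 0 1; 0.15 -0.22 0 0 0 0 1; 0 0 0 0 0 0 0.8"}}

```text
time: 1.48
tool_pos: [0.4035, -0.2593, 0.1847]
ee_rot: [-3.14, 0.0, -0.124]
wrist_force: [-0.3, -0.4, -0.3]
width: 0.0874
finger_force: 0.0
```

```bash
python3 p.py .403 -.262 .029 -7.5
```

```text
turn first [-0.0005  0.0002  0.0032] rows>= 0.03619206021503691 | then shift [-5.000e-04  1.380e-02  7.783e-01] rows>= 2.491019564986704
1.475 [ 0.4035 -0.2593  0.1847] [-1.7993e+02  3.0000e-02 -7.1200e+00] 0.08744356009097029 [-0.69 -0.07  1.53  0.    1.68  1.01] [-0.3 -0.4 -0.3]
```

Call:
{"api": "carry_out", "payload": {"motion": "0 0.014 0.2 0 0 0.003 0.8; 0 0 0.2 0 0 0 0.75; 0 0 0.2 0 0 0 0.75; 0 0 0.12 0 0 0 0.7; 0 0 0.06 0 0 0 0.7; 0 0 0 0 0 0 0; 0 0 0 0 0 0 0; 0 0 0 0 0 0 0; 0 0 0 0 0 0 0; 0 0 0 0 0 0 0"}}

```text
time: 2.72
tool_pos: [0.4022, -0.2653, 0.0301]
ee_rot: [3.14, -0.002, -0.136]
wrist_force: [-0.0, -1.2, 2.2]
width: 0.0315
finger_force: 30.0
```

```bash
python3 p.py .5523 -.0651 .16 10.2
```

```text
turn first [ 0.0007 -0.0007 -0.1501] rows>= 1.6830321780841047 | then shift [ 0.9158 -0.8521 -0.6494] rows>= 4.510004009521629
2.725 [ 0.4022 -0.2653  0.0301] [ 1.7993e+02 -9.0000e-02 -7.8100e+00] 0.03148414748596157 [-0.7   0.02  1.76 -0.    1.36  1.01] [-0.  -1.2  2.2]
```

Call:
{"api": "carry_out", "payload": {"motion": "0 0 -0.1 0 0 0 0; 0 0 -0.25 0 0 0 0; 0 0 -0.3 0 0 0 0; 0 0 0 0 0 -0.075 0; 0 0 0 0 0 -0.075 0; 0.18 -0.17 0 0 0 0 0; 0.18 -0.17 0 0 0 0 0; 0.18 -0.17 0 0 0 0 0; 0.18 -0.17 0 0 0 0 0; 0.1 -0.09 0 0 0 0 0; 0.096 -0.082 0 0 0 0 0; 0 0 0 0 0 0 0"}}

```text
time: 4.22
tool_pos: [0.5522, -0.0634, 0.1585]
ee_rot: [-3.141, 0.001, 0.18]
wrist_force: [-0.3, -0.8, 0.1]
width: 0.0317
finger_force: 30.0
```

```bash
python3 p.py .5523 -.0651 .043 10.2
```

```text
turn first [-0.0002  0.0005  0.0011] rows>= 0.014251165816551803 | then shift [-0.0009  0.0085  0.5775] rows>= 1.8481795466443007
4.225 [ 0.5522 -0.0634  0.1585] [-1.7998e+02  6.0000e-02  1.0340e+01] 0.03170445282973697 [-0.22  0.11  1.4  -0.    1.63  1.17] [-0.3 -0.8  0.1]
```

Call:
{"api": "carry_out", "payload": {"motion": "0 0.008 0.15 0 0 0 0; 0 0 0.15 0 0 0 0; 0 0 0.15 0 0 0 0; 0 0 0.08 0 0 0 0; 0 0 0.047 0 0 0 0; 0 0 0 0 0 0 0; 0 0 0 0 0 0 0.55; 0 0 0 0 0 0 0.55; 0 0 0 0 0 0 0.55; 0 0 -0.15 0 0 0 0.55; 0 0 -0.3 0 0 0 0.55; 0 0 -0.3 0 0 0 0.55"}}

```text
time: 5.72
tool_pos: [0.5517, -0.0661, 0.1952]
ee_rot: [-3.141, 0.001, 0.178]
wrist_force: [1.0, 0.0, 0.3]
width: 0.0515
finger_force: 0.0
```

```bash
python3 p.py .602 -.289 .19 -47
```

```text
turn first [1.000e-04 3.000e-04 4.766e-01] rows>= 5.344806710240736 | then shift [0.9865 0.5761 0.0259] rows>= 3.6565400084292614
5.725 [ 0.5517 -0.0661  0.1952] [-1.7999e+02  4.0000e-02  1.0190e+01] 0.05147198853445723 [-0.22  0.1   1.34 -0.    1.7   1.17] [1.  0.  0.3]
```

Call:
{"api": "carry_out", "payload": {"motion": "0 0 0 0 0 0.0795 0.6; 0 0 0 0 0 0.0795 0.6; 0 0 0 0 0 0.0795 0.6; 0 0 0 0 0 0.0795 0.6; 0 0 0 0 0 0.0795 0.6; 0 0 0 0 0 0.0795 0.6; 0.2 0.12 0 0 0 0 0.6; 0.2 0.12 0 0 0 0 0.6; 0.2 0.12 0 0 0 0 0.6; 0.2 0.12 0 0 0 0 0.6; 0.187 0.096 0 0 0 0 0.6; 0 0 0 0 0 0 0.6"}}

```text
time: 7.22
tool_pos: [0.602, -0.2921, 0.1924]
ee_rot: [3.141, 0.001, -0.825]
wrist_force: [-0.8, 0.9, -0.6]
width: 0.0566
finger_force: 0.0
```

```bash
python3 p.py .603 -.290 .023 -47
python3 - <<'E'
from h import *
t=snap('top','pics/t1f.png'); s=snap('side','pics/s1f.png')
a=np.hstack([cv2.resize(t["pixels"][175:275,290:390],(400,400),interpolation=2),cv2.resize(s["pixels"][130:230,270:370],(400,400),interpolation=2)])
cv2.imwrite('pics/d1.png',a[:,:,::-1])
E
```

```text
turn first [ 0.0005  0.0005 -0.0023] rows>= 0.026531188580086 | then shift [-0.0042 -0.0108  0.8469] rows>= 2.7104333522123385
7.225 [ 0.602  -0.2921  0.1924] [ 1.7994e+02  6.0000e-02 -4.7270e+01] 0.05658529107522168 [-0.54  0.36  1.03 -0.    1.75  1.86] [-0.8  0.9 -0.6]
```

View pics/d1.png

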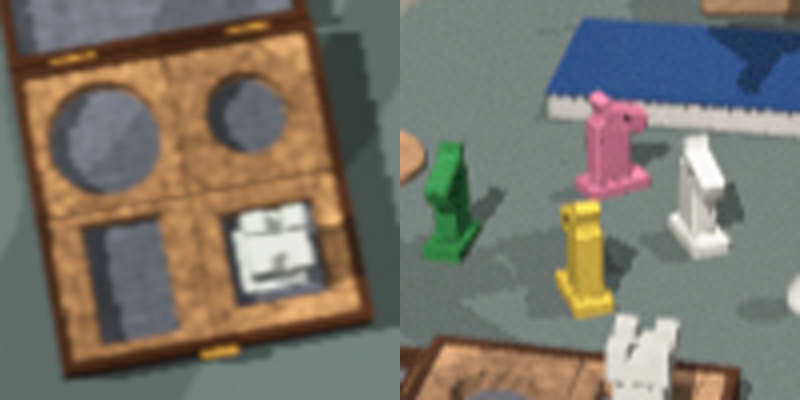

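The rook stands upright in the square recess (left crop, (275,250)), and the white knight (right crop, (700,200)) is undisturbed. I'll grasp the knight now.

Call:
{"api": "carry_out", "payload": {"motion": "-0.004 -0.011 0.22 0 0 0 0.55; 0 0 0.22 0 0 0 0.55; 0 0 0.2 0 0 0 0.55; 0 0 0.13 0 0 0 0.55; 0 0 0.075 0 0 0 0.55; 0 0 0 0 0 0 0.2; 0 0 0 0 0 0 0; 0 0 0 0 0 0 0; 0 0 0 0 0 0 0; 0 0 0 0 0 0 0"}}

```text
time: 8.57
tool_pos: [0.6039, -0.2877, 0.026]
ee_rot: [-3.141, -0.002, -0.821]
wrist_force: [0.0, 0.6, 3.7]
width: 0.0158
finger_force: 30.0
```

```bash
python3 p.py .5381 .0136 .19 10.2
```

```text
turn first [ 2.000e-04 -1.000e-03 -4.772e-01] rows>= 5.352015807374538 | then shift [-0.0573 -1.5408 -0.8199] rows>= 5.588100318074838
8.575 [ 0.6039 -0.2877  0.026 ] [-1.7997e+02 -1.2000e-01 -4.7070e+01] 0.0158334825585897 [-0.53  0.42  1.28 -0.    1.44  1.86] [0.  0.6 3.7]
```

Call:
{"api": "carry_out", "payload": {"motion": "0 0 -0.12 0 0 0 0; 0 0 -0.3 0 0 0 0; 0 0 -0.3 0 0 0 0; 0 0 -0.1 0 0 0 0; 0 0 0 0 0 -0.0795 0; 0 0 0 0 0 -0.0795 0; 0 0 0 0 0 -0.0795 0; 0 0 0 0 0 -0.0795 0; 0 0 0 0 0 -0.0795 0; 0 0 0 0 0 -0.0795 0; -0.01 -0.25 0 0 0 0 0; -0.01 -0.25 0 0 0 0 0"}}

```text
time: 10.07
tool_pos: [0.5812, -0.1888, 0.188]
ee_rot: [-3.141, 0.001, 0.176]
wrist_force: [0.2, 0.2, 0.1]
width: 0.0156
finger_force: 30.0
```

Call:
{"api": "carry_out", "payload": {"motion": "-0.01 -0.25 0 0 0 0 0; -0.01 -0.25 0 0 0 0 0; -0.01 -0.25 0 0 0 0 0; -0.007 -0.2 0 0 0 0 0; 0 -0.09 0 0 0 0 0; 0 0 0 0 0 0 0; 0 0 0 0 0 0 0"}}

```text
time: 10.95
tool_pos: [0.538, 0.0127, 0.1886]
ee_rot: [3.141, 0.0, 0.176]
wrist_force: [0.2, -0.9, -0.3]
width: 0.0159
finger_force: 30.0
```

```bash
python3 p.py .5381 .0136 .039 10.2
python3 - <<'E'
from h import *
t=snap('top','pics/t2f.png'); s=snap('side','pics/s2f.png')
a=np.hstack([cv2.resize(t["pixels"][165:285,280:400],(400,400),interpolation=2),cv2.resize(s["pixels"][160:310,230:380],(400,400),interpolation=2)])
cv2.imwrite('pics/d2.png',a[:,:,::-1])
E
```

```text
turn first [ 0.0004  0.0002 -0.0008] rows>= 0.010001885487288519 | then shift [ 0.0014 -0.0044  0.7478] rows>= 2.3931465995582575
10.95 [0.538  0.0127 0.1886] [1.7995e+02 2.0000e-02 1.0110e+01] 0.0158601285648536 [-0.08  0.06  1.39 -0.    1.69  1.31] [ 0.2 -0.9 -0.3]
```

View pics/d2.png

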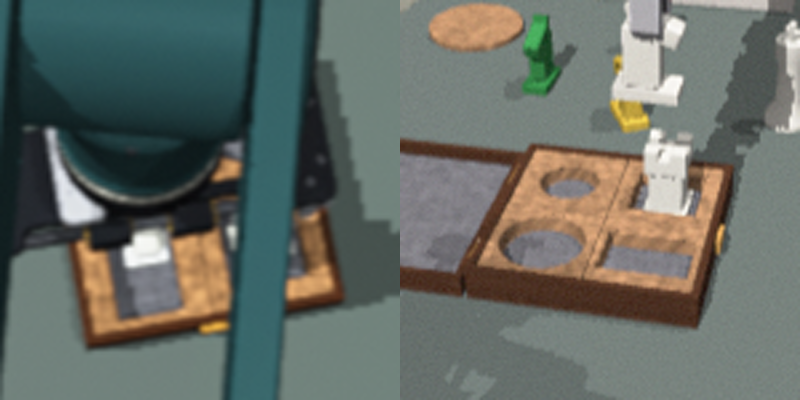

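The knight hangs level, with its long base along the oblong recess (right crop, (648,92)). I'll check its offset along x before lowering.

Run:
```python
from h import *
s=cam('side'); f=lambda x,y:w(s,(230+x*.375,160+y*.375),.163)
print(f(213,97),f(279,104), (f(213,97)+f(279,104))/2)
```

```text
[0.55873405 0.02532055 0.163     ] [0.51462838 0.01771736 0.163     ] [0.53668122 0.02151896 0.163     ]
```

Call:
{"api": "carry_out", "payload": {"motion": "0 -0.005 0.22 0 0 0 0; 0 0 0.2 0 0 0 0; 0 0 0.17 0 0 0 0; 0 0 0.1 0 0 0 0; 0 0 0.053 0 0 0 0; 0 0 0 0 0 0 0; 0 0 0 0 0 0 0.45; 0 0 0 0 0 0 0.45; 0 0 0 0 0 0 0.45; 0 0 -0.15 0 0 0 0.45; 0 0 -0.3 0 0 0 0.45; 0 0 -0.3 0 0 0 0.45"}}

```text
time: 12.55
tool_pos: [0.537, 0.015, 0.1916]
ee_rot: [-3.142, 0.001, 0.178]
wrist_force: [1.3, -0.1, -0.6]
width: 0.0425
finger_force: 0.0
```

```bash
python3 p.py .531 .374 .19 10.2
```

```text
turn first [-0.      0.0003 -0.0001] rows>= 0.0038743188356816097 | then shift [ 0.2882 -1.7717  0.0078] rows>= 5.744078498022975
12.55 [0.537  0.015  0.1916] [-1.7999e+02  4.0000e-02  1.0190e+01] 0.042458230813043514 [-0.08  0.06  1.39 -0.    1.7   1.32] [ 1.3 -0.1 -0.6]
```

Call:
{"api": "carry_out", "payload": {"motion": "0.04 -0.25 0 0 0 0 0.55; 0.04 -0.25 0 0 0 0 0.55; 0.04 -0.25 0 0 0 0 0.55; 0.04 -0.25 0 0 0 0 0.55; 0.04 -0.25 0 0 0 0 0.55; 0.04 -0.25 0 0 0 0 0.55; 0.03 -0.17 0 0 0 0 0.55; 0.018 -0.1 0 0 0 0 0.55; 0 0 0 0 0 0 0.55; 0 0 0 0 0 0 0.55"}}

```text
time: 13.8
tool_pos: [0.5319, 0.3723, 0.1903]
ee_rot: [3.141, -0.0, 0.177]
wrist_force: [0.2, -0.6, 0.1]
width: 0.0515
finger_force: 0.0
```

```bash
python3 p.py .531 .374 .021 10.2
python3 - <<'E'
from h import *
t=snap('top','pics/t3f.png'); s=snap('side','pics/s3f.png')
a=np.hstack([cv2.resize(s["pixels"][300:460,140:300],(400,400),interpolation=2),cv2.resize(s["pixels"][160:310,230:380],(400,400),interpolation=2)])
cv2.imwrite('pics/d3.png',a[:,:,::-1])
E
```

```text
turn first [ 0.0004 -0.     -0.0007] rows>= 0.009202534092773933 | then shift [-0.003  -0.009   0.8464] rows>= 2.7085789979909465
13.8 [0.5319 0.3723 0.1903] [179.95  -0.    10.11] 0.05145296504106819 [ 0.52  0.31  1.1  -0.    1.73  1.92] [ 0.2 -0.6  0.1]
```

View pics/d3.png

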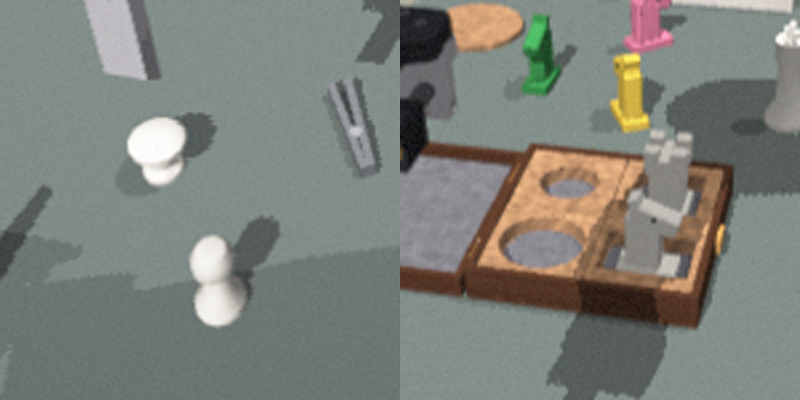

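The knight stands upright in the oblong recess (right crop, (650,240)), and the pawn at left crop (218,285) is untouched. I'll grasp the pawn.

Call:
{"api": "carry_out", "payload": {"motion": "-0.003 -0.009 0.22 0 0 0 0.55; 0 0 0.22 0 0 0 0.55; 0 0 0.2 0 0 0 0.55; 0 0 0.13 0 0 0 0.55; 0 0 0.075 0 0 0 0.55; 0 0 0 0 0 0 0.2; 0 0 0 0 0 0 0; 0 0 0 0 0 0 0; 0 0 0 0 0 0 0; 0 0 -0.1 0 0 0 0; 0 0 -0.3 0 0 0 0; 0 0 -0.3 0 0 0 0"}}

```text
time: 15.4
tool_pos: [0.5303, 0.3752, 0.1636]
ee_rot: [-3.141, 0.0, 0.178]
wrist_force: [0.5, 0.9, 0.8]
width: 0.0199
finger_force: 28.0
```

```bash
python3 p.py .6311 -.051 .165 10.2
```

```text
turn first [-0.0001  0.     -0.0001] rows>= 0.001199581967688712 | then shift [ 0.1184  2.1866 -0.0071] rows>= 7.007462464760867
15.4 [0.5303 0.3752 0.1636] [-179.99    0.     10.19] 0.019890558224612588 [0.53 0.32 1.14 0.   1.68 1.92] [0.5 0.9 0.8]
```

The width is 19.9 mm instead of 23, so I'll check the grip.

Run:
```python
from h import *
from bench import readout
s=snap('side','pics/s4f.png'); t=snap('top','pics/t4f.png')
o=readout.get_obs(); print(o["width"],o["finger_force"],px(s,o["tool_pos"]))
a=np.hstack([cv2.resize(s["pixels"][270:430,130:290],(560,560),interpolation=2)])
cv2.imwrite('pics/d4.png',a[:,:,::-1])
```

```text
0.020316888366843377 28.04414310832783 [206.36207659 337.29597086]
```

View pics/d4.png

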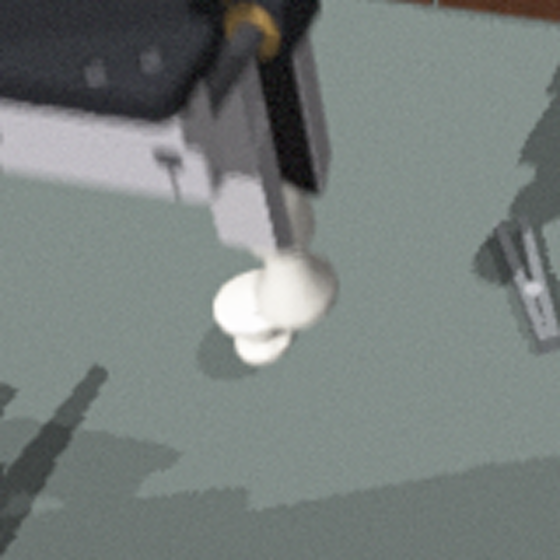

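Run:
```python
from h import *
s=cam('side'); t=cam('top')
g=lambda z:w(s,(130+298/3.5,270+292/3.5),z)
for z in(.14,.146,.15): print(g(z))
print(px(s,[.5303,.3752,.146]), px(s,[.5203,.3752,.146]), px(t,[.53,.375,.146]))
print('before', [ (z,w(s,(140+218/2.5,300+298/2.5),z)) for z in (.003,.006)], px(s,[.531,.374,.0]),px(s,[.531,.374,.05]))
```

```text
[0.53230361 0.37200833 0.14      ]
[0.52869424 0.37593232 0.146     ]
[0.52628799 0.37854831 0.15      ]
[214.33953251 352.56614955] [221.5439877  355.09658078] [138.70559195 237.84568278]
before [(0.003, array([0.53547922, 0.37241335, 0.003     ])), (0.006, array([0.53409865, 0.37389361, 0.006     ]))] [229.64396331 422.59636765] [224.92938722 400.53143689]
```

The base centre maps to (0.529, 0.376), so the pawn is centred under the TCP. I'll carry on.

Call:
{"api": "carry_out", "payload": {"motion": "0 0.1 0 0 0 0 0; 0.014 0.25 0 0 0 0 0; 0.014 0.25 0 0 0 0 0; 0.014 0.25 0 0 0 0 0; 0.014 0.25 0 0 0 0 0; 0.014 0.25 0 0 0 0 0; 0.014 0.25 0 0 0 0 0; 0.014 0.25 0 0 0 0 0; 0.01 0.2 0 0 0 0 0; 0.01 0.136 0 0 0 0 0; 0 0 0 0 0 0 0; 0 0 0 0 0 0 0"}}

```text
time: 17.0
tool_pos: [0.63, -0.0506, 0.1597]
ee_rot: [-3.14, 0.003, 0.178]
wrist_force: [-0.5, 1.4, -0.3]
width: 0.0198
finger_force: 28.0
```

```bash
python3 p.py .6311 -.051 .036 10.2
python3 - <<'E'
from h import *
s=snap('side','pics/s5f.png')
a=np.hstack([cv2.resize(s["pixels"][150:290,220:380],(640,560),interpolation=2)])
cv2.imwrite('pics/d5.png',a[:,:,::-1])
E
```

```text
turn first [-0.0007  0.0013 -0.0002] rows>= 0.01733558918490537 | then shift [0.0051 0.003  0.6184] rows>= 1.9789846810632898
17.0 [ 0.63   -0.0506  0.1597] [-1.7991e+02  1.6000e-01  1.0170e+01] 0.01981607410928786 [-0.17  0.28  1.2   0.    1.67  1.22] [-0.5  1.4 -0.3]
```

View pics/d5.png

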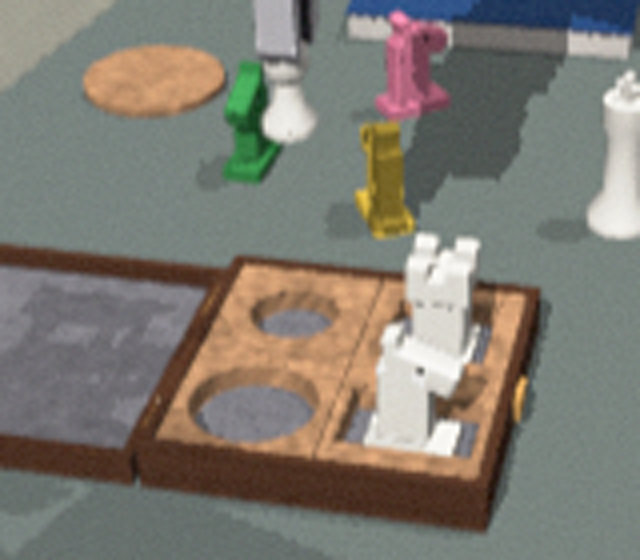

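The pawn hangs upright at (289,110), and the knight and rook are both standing in their recesses. I'll lower it, then check the height.

Call:
{"api": "carry_out", "payload": {"motion": "0.005 0.003 0.2 0 0 0 0; 0 0 0.2 0 0 0 0; 0 0 0.1 0 0 0 0; 0 0 0.06 0 0 0 0; 0 0 0.03 0 0 0 0; 0 0 0 0 0 0 0; 0 0 0 0 0 0 0"}}

```text
time: 17.92
tool_pos: [0.6332, -0.0515, 0.0446]
ee_rot: [3.141, -0.002, 0.178]
wrist_force: [-0.6, 0.3, -0.1]
width: 0.0197
finger_force: 28.0
```

```bash
python3 p.py .6311 -.051 .036 10.2
python3 - <<'E'
from h import *
s=cam('side')
for z in(.13,.138,.146): print(z,px(s,[.63,-.0506,z]))
E
```

```text
turn first [ 0.0004 -0.0011 -0.0002] rows>= 0.013718700640453111 | then shift [-0.01   -0.0046  0.0431] rows>= 0.1424087865353909
17.925 [ 0.6332 -0.0515  0.0446] [ 1.7995e+02 -1.4000e-01  1.0180e+01] 0.019712888274151418 [-0.17  0.34  1.36 -0.    1.45  1.22] [-0.6  0.3 -0.1]
0.13 [292.70668438 186.08817237]
0.138 [292.52600842 182.54437507]
0.146 [292.34330066 178.96244623]
```

Call:
{"api": "carry_out", "payload": {"motion": "-0.008 -0.004 0.03 0 0 0 0; 0 0 0.02 0 0 0 0; 0 0 0 0 0 0 0; 0 0 0 0 0 0 0"}}

```text
time: 18.42
tool_pos: [0.6308, -0.0512, 0.0334]
ee_rot: [3.141, -0.0, 0.178]
wrist_force: [0.3, -1.1, 1.9]
width: 0.0208
finger_force: 30.0
```

Contact is light, so I'll release and retract.

Call:
{"api": "carry_out", "payload": {"motion": "0 0 0 0 0 0 0.4; 0 0 0 0 0 0 0.45; 0 0 0 0 0 0 0.45; 0 0 0 0 0 0 0.45; 0 0 -0.05 0 0 0 0.45; 0 0 -0.2 0 0 0 0.45; 0 0 -0.3 0 0 0 0.45; 0 0 -0.25 0 0 0 0.45; 0 0 0 0 0 0 0.45"}}

```text
time: 19.55
tool_pos: [0.6336, -0.0513, 0.2011]
ee_rot: [3.137, -0.013, 0.178]
wrist_force: [0.2, -0.1, 0.0]
width: 0.0422
finger_force: 0.0
```

```bash
python3 p.py .510 -.244 .195 10.2
```

```text
turn first [ 0.0022 -0.006  -0.0001] rows>= 0.07215368054482961 | then shift [-0.7786  0.8388  0.0305] rows>= 3.663781624892394
19.55 [ 0.6336 -0.0513  0.2011] [179.73  -0.72  10.19] 0.04217558620039026 [-0.17  0.27  1.13 -0.    1.73  1.22] [ 0.2 -0.1  0. ]
```

Call:
{"api": "carry_out", "payload": {"motion": "-0.15 0.16 0 0 0 0 0.6; -0.15 0.16 0 0 0 0 0.6; -0.15 0.16 0 0 0 0 0.6; -0.15 0.16 0 0 0 0 0.6; -0.1 0.12 0 0 0 0 0.6; -0.078 0.079 0 0 0 0 0.6; 0 0 0 0 0 0 0.6; 0 0 0 0 0 0 0.6"}}

```text
time: 20.55
tool_pos: [0.5072, -0.2427, 0.1926]
ee_rot: [-3.141, 0.0, 0.178]
wrist_force: [0.4, 0.4, 0.9]
width: 0.0562
finger_force: 0.0
```

```bash
python3 p.py .510 -.244 .055 10.2
python3 - <<'E'
from h import *
s=snap('side','pics/s6f.png')
a=np.hstack([cv2.resize(s["pixels"][140:300,220:400],(720,640),interpolation=2)])[:600]
cv2.imwrite('pics/d6.png',a[:,:,::-1])
E
```

```text
turn first [-0.0005  0.0001  0.0001] rows>= 0.005891061784148086 | then shift [0.0125 0.0088 0.6881] rows>= 2.202468267913281
20.55 [ 0.5072 -0.2427  0.1926] [-1.7994e+02  2.0000e-02  1.0210e+01] 0.0562357437288033 [-0.55  0.11  1.33  0.    1.7   0.85] [0.4 0.4 0.9]
```

View pics/d6.png

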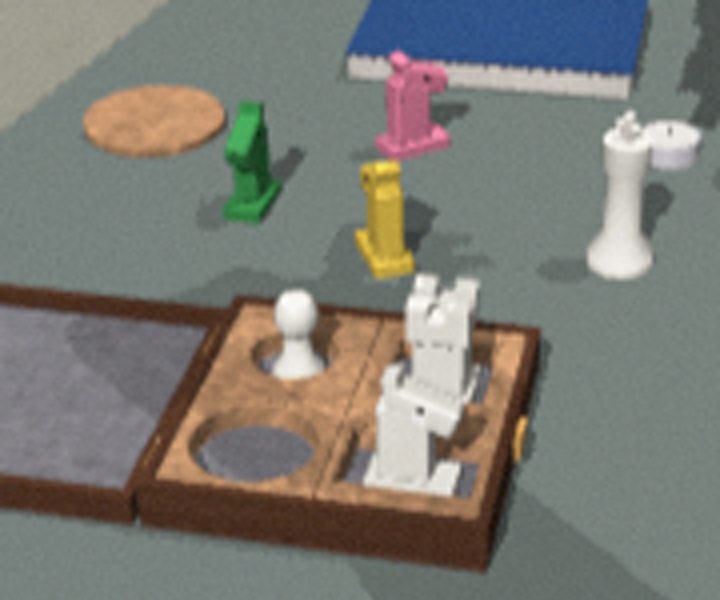

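The pawn stands upright in the small round recess (295,340), and the king is still at (622,200). I'll grasp the king.

Call:
{"api": "carry_out", "payload": {"motion": "0.012 0.009 0.2 0 0 0 0.6; 0 0 0.2 0 0 0 0.6; 0 0 0.15 0 0 0 0.6; 0 0 0.09 0 0 0 0.6; 0 0 0.048 0 0 0 0.6; 0 0 0 0 0 0 0.3; 0 0 0 0 0 0 0; 0 0 0 0 0 0 0; 0 0 0 0 0 0 0; 0 0 0 0 0 0 0"}}

```text
time: 21.85
tool_pos: [0.5105, -0.2454, 0.0567]
ee_rot: [3.14, -0.002, 0.178]
wrist_force: [-0.6, -0.9, 3.8]
width: 0.0267
finger_force: 30.0
```

```bash
python3 p.py .6169 .0277 .24 10.2
```

```text
turn first [ 0.0008 -0.0008 -0.0002] rows>= 0.013185501815304656 | then shift [ 0.7656 -1.2498 -0.9163] rows>= 5.531225579471706
21.85 [ 0.5105 -0.2454  0.0567] [ 1.799e+02 -1.000e-01  1.018e+01] 0.02669161851030068 [-0.55  0.18  1.52 -0.    1.43  0.85] [-0.6 -0.9  3.8]
```

Call:
{"api": "carry_out", "payload": {"motion": "0 0 -0.1 0 0 0 0; 0 0 -0.25 0 0 0 0; 0 0 -0.25 0 0 0 0; 0 0 -0.1 0 0 0 0; 0.12 -0.2 0 0 0 0 0; 0.12 -0.2 0 0 0 0 0; 0.12 -0.2 0 0 0 0 0; 0.12 -0.2 0 0 0 0 0; 0.12 -0.2 0 0 0 0 0; 0.1 -0.15 0 0 0 0 0; 0.066 -0.1 0 0 0 0 0; 0 0 0 0 0 0 0"}}

```text
time: 23.35
tool_pos: [0.6164, 0.0293, 0.1949]
ee_rot: [3.142, 0.001, 0.18]
wrist_force: [-0.3, -0.1, -1.5]
width: 0.0261
finger_force: 30.0
```

```bash
python3 p.py .6169 .0277 .07 10.2
python3 - <<'E'
from h import *
s=snap('side','pics/s7f.png')
a=np.hstack([cv2.resize(s["pixels"][140:300,220:400],(720,640),interpolation=2)])[:600]
cv2.imwrite('pics/d7.png',a[:,:,::-1])
E
```

```text
turn first [0.     0.0007 0.0008] rows>= 0.011761226178501318 | then shift [0.0012 0.0082 0.6243] rows>= 1.9980390733850044
23.35 [0.6164 0.0293 0.1949] [1.7999e+02 8.0000e-02 1.0300e+01] 0.026119604469482496 [-0.04  0.24  1.18 -0.    1.73  1.35] [-0.3 -0.1 -1.5]
```

View pics/d7.png

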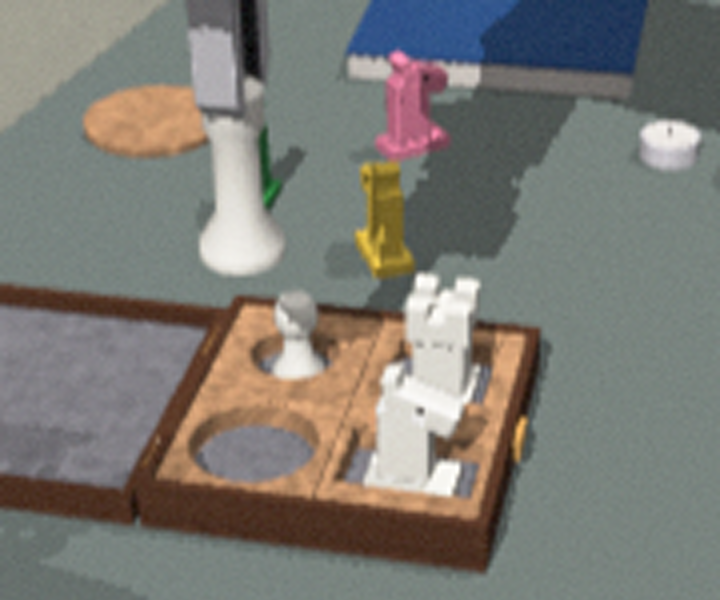

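The king hangs upright at (240,190), and the other three pieces are standing. I'll lower it.

Call:
{"api": "carry_out", "payload": {"motion": "0 0.008 0.2 0 0 0 0; 0 0 0.18 0 0 0 0; 0 0 0.12 0 0 0 0; 0 0 0.07 0 0 0 0; 0 0 0.04 0 0 0 0; 0 0 0 0 0 0 0; 0 0 0 0 0 0 0"}}

```text
time: 24.28
tool_pos: [0.6175, 0.0266, 0.0749]
ee_rot: [3.141, -0.002, 0.178]
wrist_force: [-0.0, -1.3, -0.1]
width: 0.026
finger_force: 30.0
```

Call:
{"api": "carry_out", "payload": {"motion": "0 0 0.02 0 0 0 0; 0 0 0.01 0 0 0 0; 0 0 0 0 0 0 0; 0 0 0 0 0 0 0"}}

```text
time: 24.78
tool_pos: [0.6172, 0.0267, 0.0688]
ee_rot: [3.141, -0.002, 0.178]
wrist_force: [-1.1, 0.1, 5.8]
width: 0.0268
finger_force: 30.0
```

Call:
{"api": "carry_out", "payload": {"motion": "0 0 0 0 0 0 0.4; 0 0 0 0 0 0 0.5; 0 0 0 0 0 0 0.5; 0 0 0 0 0 0 0.5; 0 0 -0.1 0 0 0 0.5; 0 0 -0.25 0 0 0 0.5; 0 0 -0.25 0 0 0 0.5; 0 0 -0.1 0 0 0 0.5; -0.2 0.2 0 0 0 0 0.5; -0.2 0.2 0 0 0 0 0.5; -0.2 0.2 0 0 0 0 0.5; -0.2 0.2 0 0 0 0 0.5"}}

```text
time: 26.28
tool_pos: [0.4863, -0.1603, 0.2076]
ee_rot: [3.141, -0.0, 0.178]
wrist_force: [0.1, -0.4, 0.1]
width: 0.0469
finger_force: 0.0
```

Run:
```python
from h import *
s=snap('side','pics/s8f.png');t=snap('top','pics/t8f.png')
cv2.imwrite('pics/d8.png',np.hstack([cv2.resize(s["pixels"][150:450,150:380],(460,600)),cv2.resize(t["pixels"][170:340,290:386],(339,600))])[:,:,::-1])
```

```text
(no output)
```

View pics/d8.png

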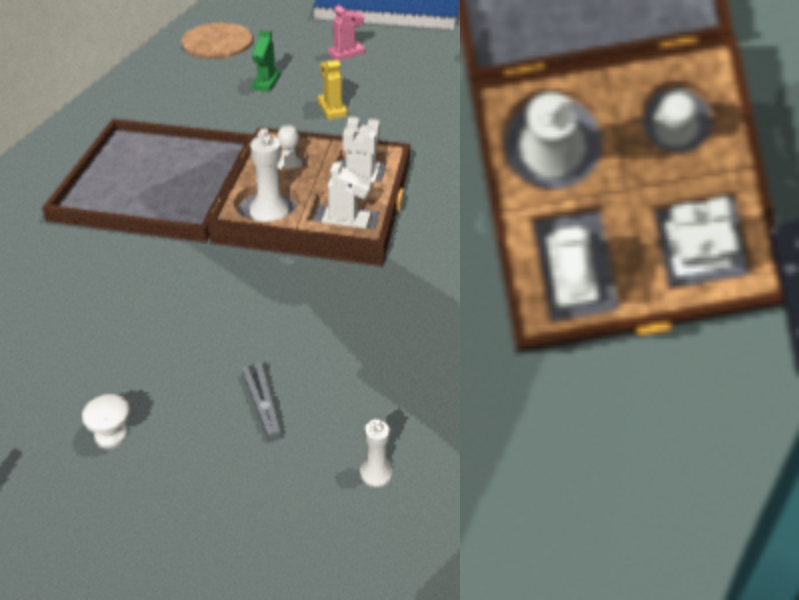

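All four chessmen stand upright in their recesses (king (265,175), pawn (288,145), rook (360,145), knight (345,195)). The knob (107,420) and the travel king (376,455) are untouched. Handing in.

```bash
python3 -c "
from bench import robot
print(robot.close_job())"
```

```text
the job is handed in; nothing more can be done
None
```

I've handed the job in: in the last pictures the king, pawn, rook and knight each stood upright in their own recess, with the travel king and drawer knob still standing where they were; the hand-in call returned no verdict.

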